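# Set out the flute rest between spindle and end stop and zero the pass counter

### The arm

A 6-joint arm with a two-finger parallel gripper is mounted at the origin on the work surface. World frame = base frame: x ahead of the robot, y to its left, z up, the work surface at z = 0. Lengths are in m, angles in rad, forces in N, time in s.
With the tool pointing down it reaches from about 0.35 to 0.725 m from the base axis. Payload 4.3 kg.
Tool frame: the origin (TCP) lies on the centre line of the jaws, within the pads' length; the fingertips stand 8 mm ahead of it and the grasp point (between the pads) lies 11 mm behind it; z points along the fingers, y is the direction in which the jaws open and shut (so a half turn about z gives the same grasp; the last joint's range is limited). The gripper opens to 85 mm and grips with 20 to 120 N. Pads are 22 mm wide; open, the fingers measure 114 mm over their backs; the gripper's body (76 mm by 85 mm) begins 54 mm behind the grasp point. The pads swing forward as they close: fully open they stand 13 mm farther back than shut.
Start: joints at [-1.248, 0.377, 0.081, 1.274, 0, 1.46], TCP at [0.241, -0.522, 0.239] pointing down, gripper open.
Joint ranges: [-2.72, 2.72], [-0.84, 1.66], [-1.02, 1.22], [-1.77, 2.12], [-1.37, 1.28], [-3.14, 3.14]. Speed limits (rad/s): [2.57, 2.57, 3.14, 3.14, 3.14, 3.14].

### API

Orientations are given as a 3x3 rotation matrix whose columns are the frame's x, y, z axes.
In Python, from bench import status, optics, robot gives the robot as it stands.
- The arm moves only by the tool apply_moves, never from a script. Its argument "increments" is a list of rows, each a list of 7 numbers: the opening, from 0 (shut) to 1 (fully open), then the shift along the tool's x, y, z in m, then the turn, a rotation vector about the tool's x, y, z in rad. In form: [[hand, x, y, z, rx, ry, rz], ...]. A call has 1 to 12 rows; each row is the pose to reach, as a shift and turn from the pose commanded when the call began, along the tool's axes at that moment; what a row does not reach only later rows make up. A row lasts 1/8 s, in which the tool goes at most 62.5 mm and 10.7 degrees, less where a joint would pass 70% of its speed; a pose out of reach is approached as far as the arm can. A call with a gripper value outside its range is refused whole. The fingers move at their own pace and stop on an object; "force" is the grip in N (left out, the last holds). Time passes only in rows, so rows that repeat a pose let the fingers close. It gives the time, the measured TCP pose, the force and the opening at its end, in the units of the state.
- status.read_state(): the state, without advancing time (a new reading comes with each control period).
- optics.read_camera(name): name is "scene" or "top" or "wrist"; returns a dict with "pixels" (400x640x3 uint8, red, green, blue), "range_z" (400x640 float32, m along the optical axis (not along the pixel's ray), 0 where there is no reading), "mtx" (3x3 intrinsics, pixels), "rvec" (rotation vector, rad) and "tvec" (3), from world to camera coordinates, as OpenCV has them. Camera axes: x right, y down, z forward; pixel columns grow to the right and rows downward; lengths in m; the calibration is good to about 2 mm. A picture is of the moment at which its call begins.
- robot.close_job(): hands the job in, once; it reports no verdict.
The state is a dict: "t": time; "qpos": joint angles; "qd": joint speeds; "effort": joint torques, N m; "eef_pos": TCP position; "tcp_rot": TCP orientation; "contact_force": force on the tool from outside, world axes, zero at the start; "moment": the same for the moment, N m; "width": finger opening in m.
Only numpy, scipy, OpenCV 4.12 (cv2) and the standard library are available. Lean on these libraries where they do the work, as an engineer would, in place of code of your own. Each camera call takes 0.05 s, during which the arm holds its last target.

### The job

Set the sanding station up for the next flute: take the rubber drum out of the working gap and stand it upright in front of the glass jar (straight out from the jar towards the robot's edge of the counter, not touching, about a finger's width or 25 mm between them), and slide the grooved walnut flute rest along the counter, without lifting or tipping it, into the gap so that it stands midway between the spindle nose and the end stop with its groove in line under the spindle. Also turn the pass counter's knob back anticlockwise to its zero stop, and leave the jar, tin, bore gauge and brush where they are.

Things in the scene. Friction and masses are not known exactly. Their poses are not given: they have to be found in the camera images.
- motor: Cream bore-sanding motor, bolted down. Origin: on the counter under the tip of its steel spindle nose; y is the level spindle axis, pointing from the tip into the motor (the working gap lies to -y). Axis 70 mm above the counter. Along y: conical nose (44 mm diameter at the tip, then 64) from 0 to 62 mm, round housing (116 mm diameter, top 128 mm high) from 62 to 292 mm.
- end_stop: Steel end stop, bolted down, facing the spindle nose across the working gap of 205 to 225 mm. Origin: on the counter under the middle of its padded face, on the spindle line; axes parallel to the motor's, y points from the face towards the motor. It is 70 mm wide along x, reaches 50 mm from the face along -y and is 90 mm high.
- block: Loose walnut flute rest, 90 mm wide (x) by 150 mm long (y) by 50 mm high, with a shallow groove 10 mm deep along y in the top (two rims 20 mm wide at the outer edges); 0.3 to 0.6 kg, alike end for end. Origin: centre of its underside. Too wide for a gripper that opens 85 mm; it slides on the counter when its upright sides are pushed.
- drum: Loose grey rubber sanding drum, an upright cylinder 60 mm in diameter and 80 mm high, about 0.2 kg; starts standing in the working gap. Origin: centre of its underside.
- jar: Clear glass jar with a steel cap, 80 mm in diameter, 110 mm high. Origin: centre of its underside. Its axes are parallel to the world's: -x points straight to the robot's edge of the counter. To be left in place.
- tin: Plain aluminium tin, 68 mm in diameter, 95 mm high; origin: centre of its underside. The jar and the tin may stand in either of two places. To be left in place.
- gauge: Aluminium bore gauge lying along its y axis beyond the working gap, about 175 mm long, 24 mm wide, 22 mm high. Origin: under its middle. To be left in place.
- brush: Bench brush, 170 mm long, lying along its x axis near the robot. To be left in place.
- counter: Grey pass counter box, fixed to the counter, 90 mm (x) by 100 mm (y) by 40 mm high, with the reset knob on its top: a round base with a straight aluminium grip bar 57 mm long, 14 mm wide and 32 mm high, its top 84 mm above the counter. Origin: centre of its underside.
- reset_knob_grip (a point): Point on the upright axis of the reset knob at the height to grip its bar. The point turns with the knob: its x axis lies along the grip bar.
- reset_knob (a joint): Reset knob angle in rad: 0 is the zero stop, and it grows clockwise seen from above, up to 2.9, so it is zeroed by turning anticlockwise. At 0 its bar lies along the counter box's x axis. A little friction holds it where it is left.
Mind the look-alikes: they are no part of the job. Leave any turquoise or yellow look-alike of the drum alone.

How it is judged:
At the end, for the whole second after the job is handed in: Rest flat in the gap, within 9 mm of the spindle line and 0.1 rad of parallel, at least 18 mm clear at each end; drum upright 5 to 45 mm clear of the jar towards the robot's edge, at most 25 mm to either side of it; reset knob under 0.07 rad; rest and drum still (x of block in the frame of motor between -0.009 and 0.009 m and y of block in the frame of motor below -0.093 m and y of block in the frame of end_stop above 0.093 m and angle between the y axis of block and the y axis of motor, either way round below 0.1 rad and height (world z) of each of block, drum below 0.006 m and angle between block's own z axis and vertical below 0.05 rad and x of drum in the frame of jar between -0.115 and -0.075 m and y of drum in the frame of jar between -0.025 and 0.025 m and angle between drum's own z axis and vertical below 0.08 rad and value of joint reset_knob below 0.07 rad and linear speed of each of block, drum below 0.01 m/s); the robot touches nothing.
It fails at once if the walnut flute rest is lifted or tipped off the counter (height (world z) of block above 0.012 m or angle between block's own z axis and vertical above 0.15 rad).
It fails at once if the glass jar is moved by more than 12 mm (distance of jar from where it was at the start of the episode above 0.012 m).
It fails at once if the tin is moved by more than 12 mm (distance of tin from where it was at the start of the episode above 0.012 m).
It fails at once if the bore gauge is moved by more than 12 mm (distance of gauge from where it was at the start of the episode above 0.012 m).
It fails at once if the brush is moved by more than 12 mm (distance of brush from where it was at the start of the episode above 0.012 m).
It also fails if it takes over 72 s, if anything falls off the work surface, if the arm or the gripper's body presses on something with over 40 N, if the wrist force passes 120 N, or if a joint passes its speed limit or range.

## Working session

There is one attempt and no reset: what is moved stays moved. The work goes in short steps, Python scripts to look and compute and a tool call to move; the robot and the scene stay as the last step left them, time stands still between calls to the robot, and variables do not carry over. Pictures are saved under pics/ and viewed, and the job is handed in when it is done.

Besides the shell and the picture viewer there is one more tool, called by a JSON object that holds its "op" and its "data", one argument or row to a line. apply_moves: Moves the arm, as the interface text tells. Its arguments: {"type":"object","properties":{"increments":{"type":"array","items":{"type":"array","items":{"type":"number"}}},"force":{"type":"number"}},"required":["increments"]}

```bash
mkdir -p pics; ls; cat > h.py <<'E'
import numpy as np, cv2
from bench import status, optics, robot
def cap(n,tag):
    d=optics.read_camera(n); cv2.imwrite(f'pics/{tag}.png',d['pixels'][:,:,::-1]); np.savez(f'/tmp/{tag}.npz',**d); return d
def load(tag): return dict(np.load(f'/tmp/{tag}.npz'))
def cloud(d):
    R=cv2.Rodrigues(d['rvec'])[0]; t=np.array(d['tvec']).reshape(3)
    h,w=d['range_z'].shape; u,v=np.meshgrid(np.arange(w),np.arange(h)); z=d['range_z']
    K=d['mtx']; p=np.stack([(u-K[0,2])/K[0,0]*z,(v-K[1,2])/K[1,1]*z,z],-1)
    P=(p-t)@R; P[z==0]=np.nan; return P
E
python3 - <<'E'
from h import *
for n in ('scene','top'):
    d=cap(n,n+'0'); R=cv2.Rodrigues(d['rvec'])[0]; print(n,d['mtx'].tolist(),(-R.T@np.array(d['tvec']).reshape(3)).round(3),R.round(2).tolist())
s=status.read_state(); print({k:np.round(v,3).tolist() for k,v in s.items()})
E
```

```text
pics
scene [[447.0222541848469, 0.0, 319.96068565295974], [0.0, 447.0222541848469, 198.71948395798128], [0.0, 0.0, 1.0]] [1.325 0.36  0.927] [[-0.42, 0.91, -0.01], [0.66, 0.3, -0.69], [-0.62, -0.3, -0.72]]
top [[389.2451532089262, 0.0, 322.9436378584649], [0.0, 389.2451532089262, 206.04812126881913], [0.0, 0.0, 1.0]] [ 0.494 -0.015  1.023] [[-0.01, -1.0, 0.0], [-1.0, 0.01, -0.1], [0.1, -0.0, -1.0]]
{'t': 0.1, 'qpos': [-1.248, 0.378, 0.08, 1.274, 0.0, 1.46], 'qd': [-0.002, -0.001, 0.004, 0.0, -0.0, -0.001], 'effort': [0.002, -46.47, 27.058, 0.012, 0.0, -0.0], 'eef_pos': [0.241, -0.521, 0.238], 'tcp_rot': [[0.908, 0.419, -0.001], [0.419, -0.908, 0.002], [0.0, -0.002, -1.0]], 'contact_force': [-0.431, -0.308, 0.532], 'moment': [-0.043, -0.04, -0.029], 'width': 0.086}
```

View pics/top0.png

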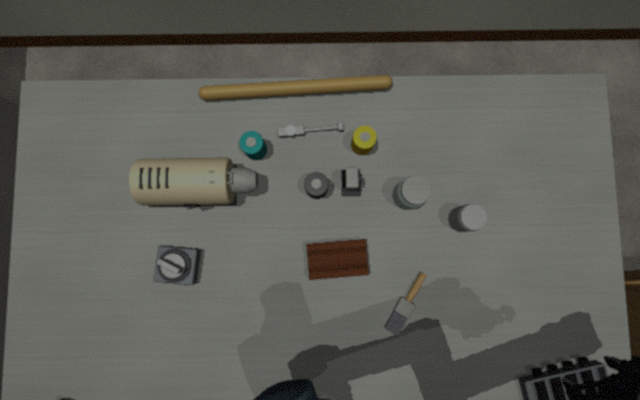

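View pics/scene0.png

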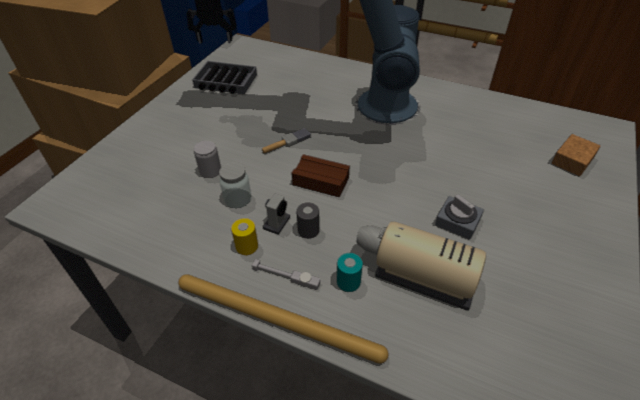

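The drum could be confused with the grey cylinder at top (316,184), the turquoise one at (253,145) or the yellow one at (364,139). Grey is the right one, and it stands in the gap. The jar (glass with a cap) is at top (411,192) / scene (235,185). The tin is at top (470,217) / scene (207,160). I'll measure these and check crops.

```bash
python3 - <<'E'
from h import *
d=load('top0'); P=cloud(d); s=load('scene0'); S=cloud(s)
def seg(P,x0,x1,y0,y1,z0,z1):
    m=(P[...,0]>x0)&(P[...,0]<x1)&(P[...,1]>y0)&(P[...,1]<y1)&(P[...,2]>z0)&(P[...,2]<z1); return P[m]
for (u,v) in [(316,184),(253,145),(364,139),(411,190),(470,217),(337,260),(351,175),(174,265),(405,305),(310,131),(200,180),(250,180),(500,150),(330,320)]:
    print((u,v),P[v,u].round(4))
c1=cv2.resize(d['pixels'][130:310,130:500],None,fx=2.1,fy=2.1,interpolation=cv2.INTER_CUBIC); cv2.imwrite('pics/topc.png',c1[:,:,::-1])
c1=cv2.resize(s['pixels'][120:300,170:500],None,fx=2.4,fy=2.4,interpolation=cv2.INTER_CUBIC); cv2.imwrite('pics/scc.png',c1[:,:,::-1])
E
```

```text
(316, 184) [ 0.6397 -0.0038  0.0787]
(253, 145) [0.7396 0.1509 0.0778]
(364, 139) [ 0.7499 -0.1239  0.0814]
(411, 190) [ 0.6176 -0.2294  0.1074]
(470, 217) [ 0.5523 -0.3716  0.0936]
(337, 260) [ 0.4528 -0.0533  0.0394]
(351, 175) [ 0.6592 -0.0893  0.0876]
(174, 265) [0.4476 0.3458 0.0615]
(405, 305) [ 0.3367 -0.2238  0.0204]
(310, 131) [0.7921 0.0111 0.0136]
(200, 180) [0.6455 0.2651 0.1271]
(250, 180) [0.6493 0.1549 0.0945]
(500, 150) [ 7.367e-01 -4.969e-01  6.000e-04]
(330, 320) [ 0.2989 -0.034   0.0007]
```

View pics/topc.png

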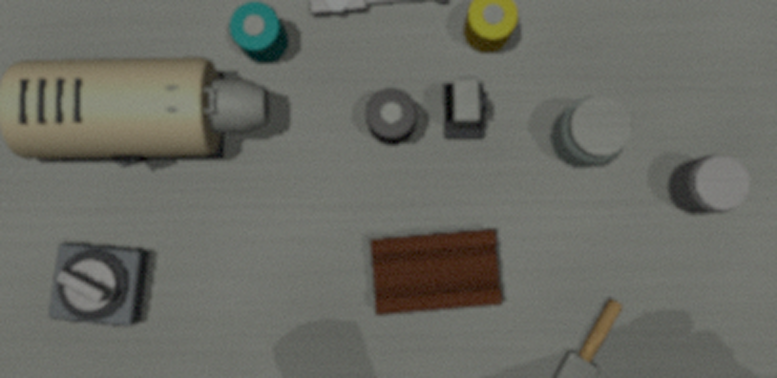

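View pics/scc.png

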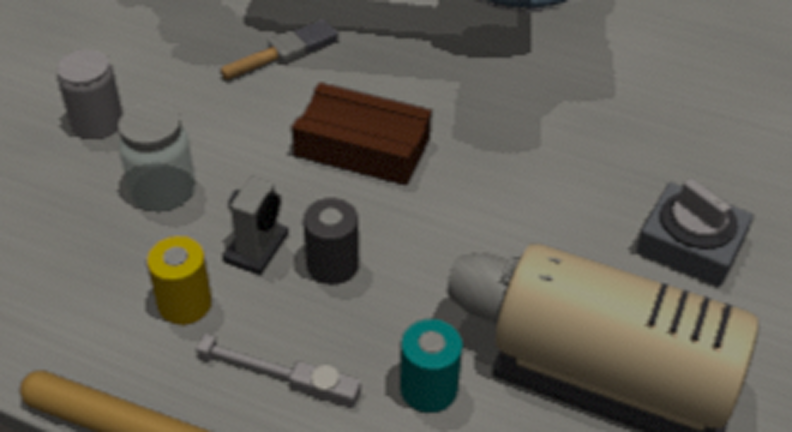

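```bash
cat >> h.py <<'E'
def seg(P,x0,x1,y0,y1,z0,z1):
    m=(P[...,0]>x0)&(P[...,0]<x1)&(P[...,1]>y0)&(P[...,1]<y1)&(P[...,2]>z0)&(P[...,2]<z1); return P[m]
E
python3 - <<'E'
from h import *
from scipy.optimize import least_squares
T=cloud(load('top0')); S=cloud(load('scene0'))
def rect(p): r=cv2.minAreaRect((p[:,:2]*1000).astype(np.float32)); return r
for n,P in (('top',T),('scene',S)):
    print(n)
    H=seg(P,.52,.75,.20,.45,.085,.14)
    # cylinder fit R=.058, axis z=0.07
    def f(q): 
        x=H[:,0]-(q[0]+q[1]*(H[:,1]-.3)); x=x/np.hypot(1,q[1]); return np.hypot(x,H[:,2]-.07-q[2])-.058
    r=least_squares(f,[.64,0,0],loss='soft_l1',f_scale=.002); print('axis x at y=.3',r.x, 'std',np.abs(r.fun).mean(), len(H), H[:,1].min(),H[:,1].max())
    q=r.x
    N=seg(P,.55,.72,.06,.2,.06,.11); print('nose y min pct',np.percentile(N[:,1],[0,1,5,50]), N[N[:,1]<np.percentile(N[:,1],5)].mean(0))
    D=seg(P,.58,.70,-.055,.05,.072,.095); print('drum',len(D),D.mean(0),rect(D))
    E=seg(P,.58,.72,-.14,-.055,.083,.1); print('stop top',len(E),E.mean(0),rect(E))
    E=seg(P,.55,.74,-.15,-.055,.015,.1); print('stop all',len(E),rect(E))
    B=seg(P,.36,.55,-.16,.05,.03,.06);B2=seg(P,.36,.55,-.16,.05,.046,.06); print('block',rect(B),rect(B2))
    J=seg(P,.54,.70,-.30,-.16,.1,.12); print('jar',J.mean(0),rect(J))
    J=seg(P,.50,.62,-.45,-.31,.088,.11); print('tin',J.mean(0),rect(J))
    C=seg(P,.36,.54,.25,.45,.074,.1); print('bar',C.mean(0) if len(C) else 0,len(C),rect(C))
    C=seg(P,.36,.54,.25,.45,.034,.1); print('box',rect(C), seg(P,.36,.54,.25,.45,.034,.045).mean(0))
E
```

```text
top
axis x at y=.3 [ 0.65209642 -0.00447801 -0.0010202 ] std 0.0018209430578290985 4468 0.20001035227632952 0.4333359234741707
nose y min pct [0.14371183 0.14428629 0.14508576 0.17083001] [0.65009731 0.14445851 0.0766988 ]
drum 458 [ 0.63971533 -0.00239699  0.07941579] ((639.993408203125, -2.512948989868164), (56.52702713012695, 58.80839157104492), 89.33405303955078)
stop top 290 [ 0.6530741  -0.08757535  0.08886472] ((652.93896484375, -90.76206970214844), (47.61793518066406, 46.26768493652344), 0.419849157333374)
stop all 580 ((687.2338256835938, -101.43651580810547), (53.64366912841797, 127.6938705444336), 70.4588851928711)
block ((454.62109375, -52.20204162597656), (89.99800872802734, 149.96905517578125), 4.046172618865967) ((454.5561828613281, -52.33209991455078), (89.86766815185547, 149.53285217285156), 3.888073444366455)
jar [ 0.61732769 -0.23830273  0.10912174] ((617.5352172851562, -238.2842559814453), (67.93064880371094, 67.08987426757812), 89.07565307617188)
tin [ 0.5522462  -0.37801818  0.09437941] ((552.0980224609375, -378.777099609375), (59.81330108642578, 61.748252868652
[... 1026 characters left out ...]
325439453), 4.551229953765869) ((460.0989685058594, -55.11956024169922), (97.02045440673828, 150.76675415039062), 3.649963855743408)
jar [ 0.62609949 -0.23900996  0.1113692 ] ((622.986083984375, -241.68655395507812), (71.920166015625, 68.25764465332031), 60.63874816894531)
tin [ 0.56002177 -0.37845542  0.09640416] ((555.8199462890625, -380.87823486328125), (64.68925476074219, 61.000999450683594), 14.235228538513184)
bar [0.45219926 0.35151542 0.08280272] 142 ((450.2496032714844, 351.36614990234375), (56.1248664855957, 16.958614349365234), 62.69970703125)
box ((449.0555725097656, 351.05914306640625), (100.00199890136719, 94.67344665527344), 83.2452392578125) [0.46651567 0.35349869 0.0406725 ]
```

The crops confirm the grey drum, with the jar next to the end stop and the plain tin farther out. Measured positions, consistent with the given sizes:

| Item | Position (m) | Orientation |
|---|---|---|
| Drum | (0.640, -0.0025) | – |
| Jar | (0.619, -0.239) | – |
| Spindle line | x ≈ 0.654 | – |
| Gap | y from -0.067 to 0.144 | – |
| Rest | (0.4545, -0.052) | about +4° |
| Knob | (0.446, 0.353) | bar at 63°, θ ≈ 1.92 |

I'm starting with the drum.

{"op": "apply_moves", "data": {
  "increments": [
    [1,0.58,-0.304,0.02,0,0,-1.138],
    [1,0.58,-0.304,0.02,0,0,-1.138],
    [1,0.58,-0.304,0.02,0,0,-1.138],
    [1,0.58,-0.304,0.02,0,0,-1.138],
    [1,0.58,-0.304,0.02,0,0,-1.138],
    [1,0.58,-0.304,0.02,0,0,-1.138],
    [1,0.58,-0.304,0.02,0,0,-1.138],
    [1,0.58,-0.304,0.02,0,0,-1.138],
    [1,0.58,-0.304,0.02,0,0,-1.138],
    [1,0.58,-0.304,0.02,0,0,-1.138],
    [1,0.58,-0.304,0.02,0,0,-1.138],
    [1,0.58,-0.304,0.02,0,0,-1.138]
  ]
}}

```text
t: 1.6
eef_pos: [0.6407, -0.0006, 0.218]
tcp_rot: [[-0.003, 1.0, -0.001], [1.0, 0.003, 0.0], [0.0, -0.001, -1.0]]
contact_force: [0.1, -0.4, -0.2]
width: 0.0852
```

```bash
cat >> h.py <<'E'
def go(x,y,z,yaw=None):
    s=status.read_state(); R=np.array(s['tcp_rot']); p=np.array(s['eef_pos']); d=R.T@(np.array([x,y,z])-p)
    cy=np.degrees(np.arctan2(R[1,1],R[0,1])); out=[round(float(v),4) for v in d]
    if yaw is not None:
        a=np.radians(yaw); Y=np.array([np.cos(a),np.sin(a),0]); Z=np.array([0,0,-1.]); X=np.cross(Y,Z); T=np.stack([X,Y,Z],1)
        out+=[round(float(v),4) for v in cv2.Rodrigues(R.T@T)[0].ravel()]
    print('t',s['t'],'pos',p.round(4),'yaw',cy.round(2),'tilt',R[:,2].round(3),'F',np.round(s['contact_force'],1),'w',round(s['width'],4),'q',np.round(s['qpos'],2)); print('inc',out)
E
python3 - <<'E'
from h import *
go(.640,-.0025,.045,0)
d=cap('wrist','w1')
P=cloud(d); D=seg(P,.58,.70,-.06,.05,.072,.09); print(len(D),D.mean(0) if len(D) else 0)
E
```

```text
t 1.6 pos [ 6.407e-01 -6.000e-04  2.180e-01] yaw 0.2 tilt [-0.001  0.    -1.   ] F [ 0.1 -0.4 -0.2] w 0.0852 q [-0.1   0.52  0.25  1.3   0.    1.47]
inc [-0.0019, -0.0005, 0.173, -0.0014, -0.0002, 0.0035]
3659 [0.64288849 0.00085309 0.08011414]
```

View pics/w1.png

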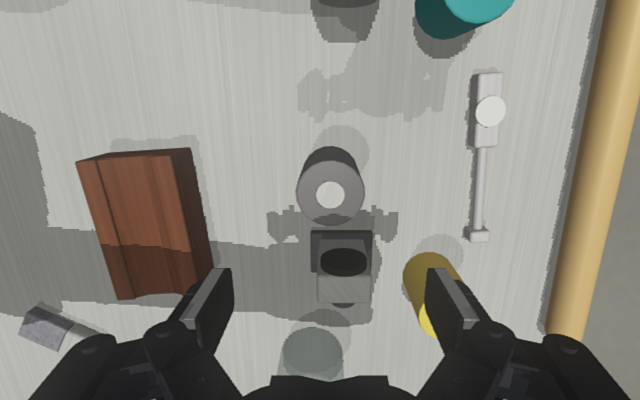

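The wrist picture shows the grey drum at (330,190), the stop at (341,265), the jar at (312,350) and the turquoise and yellow look-alikes off to the sides. The drum is near (0.642, -0.001). I'm descending and gripping.

```bash
python3 - <<'E'
from h import *
P=cloud(load('w1'))
def rect(p): return cv2.minAreaRect((p[:,:2]*1000).astype(np.float32))
D=seg(P,.58,.70,-.06,.05,.078,.082); print(rect(D))
B=seg(P,.36,.55,-.16,.05,.046,.054);print('block',rect(B))
E=seg(P,.58,.72,-.14,-.055,.086,.095); print('stop',rect(E))
E=seg(P,.58,.72,-.14,-.055,.01,.095); print('stop',rect(E))
J=seg(P,.54,.70,-.30,-.16,.105,.115); print('jar',rect(J),len(J))
N=seg(P,.55,.72,.1,.2,.03,.11); print('nose',len(N),rect(N) if len(N) else 0)
E
```

```text
((642.7933349609375, -0.8649673461914062), (58.11572265625, 58.35607147216797), 43.799957275390625)
block ((457.4354248046875, -50.80443572998047), (91.50076293945312, 149.7805633544922), 3.9910080432891846)
stop ((655.8366088867188, -84.46766662597656), (50.02180099487305, 37.05483627319336), 0.441177636384964)
stop ((655.9970703125, -90.09378814697266), (70.94910430908203, 50.30035400390625), 2.55525541305542)
jar ((0.0, 0.0), (0.0, 0.0), 0.0) 0
nose 364 ((677.0469360351562, 147.7422332763672), (86.57630157470703, 4.506367206573486), 5.577348709106445)
```

{"op": "apply_moves", "data": {
  "increments": [
    [1,0,0.001,0.06,0,0,0],
    [1,0,0.001,0.12,0,0,0],
    [1,0,0.001,0.15,0,0,0],
    [1,0,0.001,0.173,0,0,0],
    [1,0,0.001,0.173,0,0,0],
    [0.4,0,0.001,0.173,0,0,0],
    [0.4,0,0.001,0.173,0,0,0],
    [0.4,0,0.001,0.173,0,0,0],
    [0.4,0,0.001,0.173,0,0,0],
    [0.4,0,0.001,0.173,0,0,0]
  ],
  "force": 35
}}

```text
t: 2.9
eef_pos: [0.6425, -0.0033, 0.0483]
tcp_rot: [[0.0, 1.0, 0.003], [1.0, -0.0, -0.001], [-0.001, 0.003, -1.0]]
contact_force: [-0.3, -0.6, 6.5]
width: 0.0593
```

{"op": "apply_moves", "data": {
  "increments": [
    [0.4,0,0,-0.03,0,0,0],
    [0.4,0,0,-0.08,0,0,0],
    [0.4,0,0,-0.13,0,0,0],
    [0.4,-0.05,-0.02,-0.13,0,0,0.2],
    [0.4,-0.1,-0.05,-0.13,0,0,0.4],
    [0.4,-0.15,-0.08,-0.13,0,0,0.6],
    [0.4,-0.2,-0.11,-0.13,0,0,0.8],
    [0.4,-0.236,-0.117,-0.13,0,0,1.0],
    [0.4,-0.236,-0.117,-0.13,0,0,1.2],
    [0.4,-0.236,-0.117,-0.13,0,0,1.4],
    [0.4,-0.236,-0.117,-0.13,0,0,1.57],
    [0.4,-0.236,-0.117,-0.13,0,0,1.57]
  ]
}}

```text
t: 4.4
eef_pos: [0.524, -0.2386, 0.1761]
tcp_rot: [[1.0, -0.002, -0.0], [-0.002, -1.0, 0.0], [-0.0, -0.0, -1.0]]
contact_force: [-0.3, 0.6, -2.8]
width: 0.0592
```

```bash
python3 - <<'E'
from h import *
go(.525,-.2385,.05,-90)
cap('wrist','w2'); cap('top','top2'); cap('scene','scene2')
P=cloud(load('w2')); T=cloud(load('top2'));S=cloud(load('scene2'))
def rect(p): return cv2.minAreaRect((p[:,:2]*1000).astype(np.float32)) if len(p) else 0
for Q in (P,T,S):
    print('jar',rect(seg(Q,.54,.70,-.30,-.16,.100,.115)),'tin',rect(seg(Q,.48,.62,-.45,-.31,.088,.1)))
    print('blk',rect(seg(Q,.36,.55,-.16,.05,.046,.054)),'drum low z',np.nanmin(seg(Q,.47,.56,-.28,-.2,.05,.3)[:,2]))
E
```

```text
t 4.4 pos [ 0.524  -0.2386  0.1761] yaw -90.12 tilt [-0.  0. -1.] F [-0.3  0.6 -2.8] w 0.0592 q [-0.54  0.4  -0.05  1.12  0.    2.61]
inc [0.0011, -0.0, 0.1261, -0.0004, 0.0004, -0.0021]
jar ((619.874755859375, -238.23178100585938), (68.87322998046875, 66.51604461669922), 89.9449462890625) tin ((555.472412109375, -377.350830078125), (61.71307373046875, 62.002601623535156), 11.355668067932129)
blk ((457.5706787109375, -50.920509338378906), (90.71068572998047, 150.54518127441406), 3.931093454360962) drum low z 0.1304502898315973
jar ((617.5447998046875, -238.41026306152344), (67.34261322021484, 67.29115295410156), 88.30955505371094) tin 0
blk ((454.6825256347656, -52.02941131591797), (90.05361938476562, 148.99188232421875), 3.848440647125244) drum low z 0.13264945955169996
jar ((622.286865234375, -240.90188598632812), (69.73306274414062, 68.61206817626953), 0.686889111995697) tin ((558.4765625, -382.4263610839844), (66.18408203125, 62.0904541015625), 74.88639068603516)
blk ((458.7906799316406, -54.475013732910156), (94.22085571289062, 149.6088104248047), 4.542928218841553) drum low z 0.13150689899669873
```

View pics/w2.png

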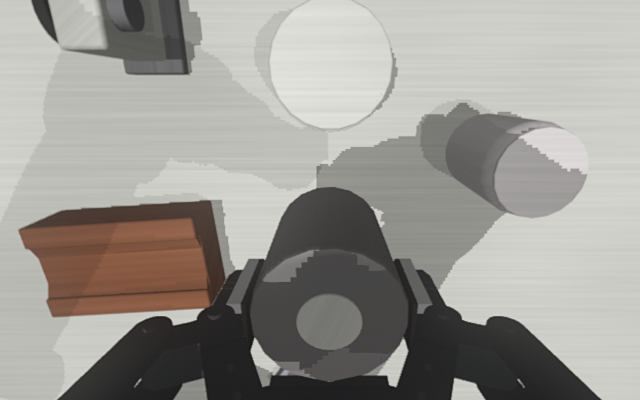

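View pics/scene2.png

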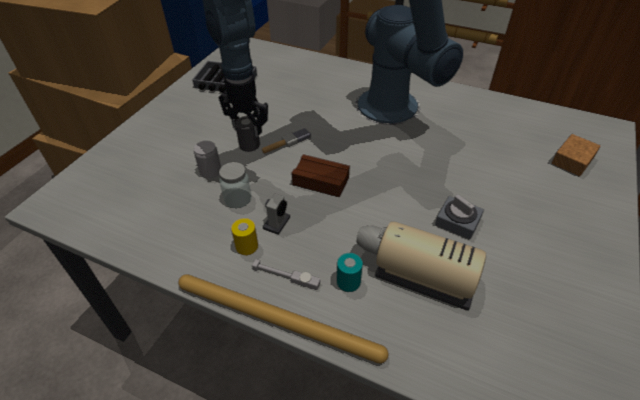

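Jar at (0.620, -0.238), and the held drum hangs in front of it at x = 0.524. In the wrist picture the drum is at (330,310) and the jar cap at (330,65). Lowering.

{"op": "apply_moves", "data": {
  "increments": [
    [0.4,0,0,0.05,0,0,0],
    [0.4,0,0,0.095,0,0,0],
    [0.4,0,0,0.118,0,0,0],
    [0.4,0,0,0.124,0,0,0],
    [0.4,0,0,0.1275,0,0,0],
    [0.4,0,0,0.1275,0,0,0],
    [0.4,0,0,0.1275,0,0,0]
  ]
}}

```text
t: 5.42
eef_pos: [0.5251, -0.2393, 0.05]
tcp_rot: [[1.0, 0.001, 0.002], [0.001, -1.0, -0.001], [0.002, 0.001, -1.0]]
contact_force: [-0.1, 1.0, -2.2]
width: 0.0589
```

{"op": "apply_moves", "data": {
  "increments": [
    [0.4,0,0,0.0015,0,0,0],
    [0.4,0,0,0.0025,0,0,0],
    [0.4,0,0,0.0025,0,0,0]
  ]
}}

```text
t: 5.8
eef_pos: [0.525, -0.2392, 0.0482]
tcp_rot: [[1.0, 0.001, 0.002], [0.001, -1.0, -0.001], [0.002, 0.001, -1.0]]
contact_force: [-2.0, 1.6, 8.1]
width: 0.0594
```

Contact is felt, so I'm releasing and going up.

{"op": "apply_moves", "data": {
  "increments": [
    [0.75,0,0,0.001,0,0,0],
    [1,0,0,0.001,0,0,0],
    [1,0,0,0.001,0,0,0],
    [1,0,0,0,0,0,0],
    [1,0,0,-0.05,0,0,0],
    [1,0,0,-0.11,0,0,0],
    [1,0,0,-0.16,0,0,0],
    [1,0,0,-0.16,0,0,0]
  ]
}}

```text
t: 6.8
eef_pos: [0.5271, -0.2404, 0.2115]
tcp_rot: [[1.0, 0.001, 0.009], [0.001, -1.0, -0.005], [0.009, 0.005, -1.0]]
contact_force: [0.8, -0.3, -0.7]
width: 0.0856
```

```bash
python3 - <<'E'
from h import *
cap('wrist','w3'); cap('scene','scene3')
P=cloud(load('w3'));S=cloud(load('scene3'))
def rect(p): return cv2.minAreaRect((p[:,:2]*1000).astype(np.float32)) if len(p) else 0
for Q in (P,S):
    print('drum',rect(seg(Q,.46,.575,-.30,-.18,.076,.084)),seg(Q,.46,.575,-.30,-.18,.074,.09).mean(0),'jar',rect(seg(Q,.54,.70,-.30,-.16,.100,.115)),'blk',rect(seg(Q,.36,.55,-.16,.05,.046,.054)))
    b=seg(Q,.25,.5,-.32,-.18,.008,.03); print('brush', b.min(0) if len(b) else 0, b.max(0) if len(b) else 0)
go(.4555,-.17,.2,180)
E
```

```text
drum ((528.8408203125, -237.8456268310547), (58.614723205566406, 58.9194450378418), 56.76404571533203) [ 0.5302257  -0.23794193  0.08012301] jar ((620.5164794921875, -238.1299591064453), (68.49376678466797, 68.94762420654297), 0.1567976325750351) blk ((457.3524169921875, -50.969810485839844), (90.94998931884766, 150.24591064453125), 3.967266798019409)
brush [ 0.27685304 -0.27826647  0.00805207] [ 0.42018207 -0.18003693  0.0215201 ]
drum ((531.3551635742188, -241.2545166015625), (59.485260009765625, 54.8680419921875), 29.885215759277344) [ 0.53339336 -0.23984812  0.08190268] jar ((623.0521850585938, -240.27003479003906), (66.91570281982422, 69.21269989013672), 76.89399719238281) blk ((458.92608642578125, -54.80779266357422), (95.1921157836914, 149.95669555664062), 4.0815958976745605)
brush [ 0.26604379 -0.31630814  0.00810351] [ 0.46573295 -0.18018235  0.02765626]
t 6.9 pos [ 0.5245 -0.2389  0.2066] yaw -89.95 tilt [ 0.001 -0.001 -1.   ] F [ 0.  -0.1 -0.3] w 0.0853 q [-0.54  0.39  0.01  1.19 -0.    2.6 ]
inc [-0.069, -0.069, 0.0065, -0.0003, -0.0014, 1.5716]
```

View pics/w3.png

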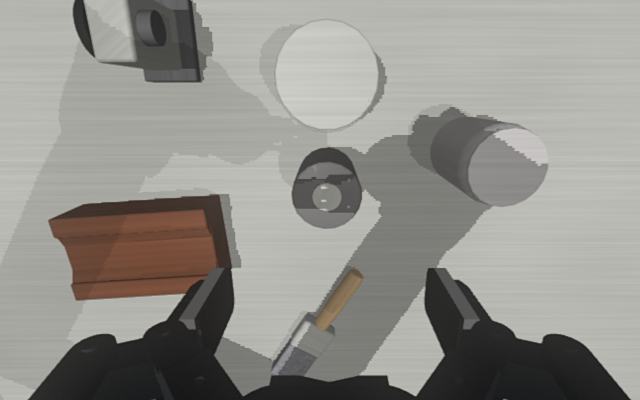

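The drum stands with its top at z = 0.080, about 22 mm clear of the jar and centred on it. Next I'll push the rest along +y from its end with two half-open fingers.

{"op": "apply_moves", "data": {
  "increments": [
    [0.6,-0.067,-0.074,0,0,0,-0.185],
    [0.6,-0.067,-0.074,0,0,0,-0.37],
    [0.6,-0.067,-0.074,0,0,0,-0.55],
    [0.6,-0.067,-0.074,0,0,0,-0.73],
    [0.6,-0.067,-0.074,0,0,0,-0.91],
    [0.6,-0.067,-0.074,0,0,0,-1.09],
    [0.6,-0.067,-0.074,0,0,0,-1.27],
    [0.6,-0.067,-0.074,0,0,0,-1.45],
    [0.6,-0.067,-0.074,0.05,0,0,-1.571],
    [0.6,-0.067,-0.074,0.1,0,0,-1.571],
    [0.6,-0.067,-0.074,0.1,0,0,-1.571]
  ]
}}

```text
t: 8.28
eef_pos: [0.4519, -0.1622, 0.1014]
tcp_rot: [[-0.001, 1.0, -0.011], [1.0, 0.001, 0.006], [0.006, -0.011, -1.0]]
contact_force: [-0.0, 0.0, 0.2]
width: 0.0512
```

```bash
python3 - <<'E'
from h import *
go(.4575,-.165,.022,0)
cap('wrist','w4')
E
```

```text
t 8.275 pos [ 0.4519 -0.1622  0.1014] yaw 0.05 tilt [-0.011  0.006 -1.   ] F [-0.   0.   0.2] w 0.0512 q [-0.48  0.29 -0.42  0.87 -0.    1.09]
inc [-0.0033, 0.0065, 0.0793, -0.0112, -0.0057, 0.0009]
```

View pics/w4.png

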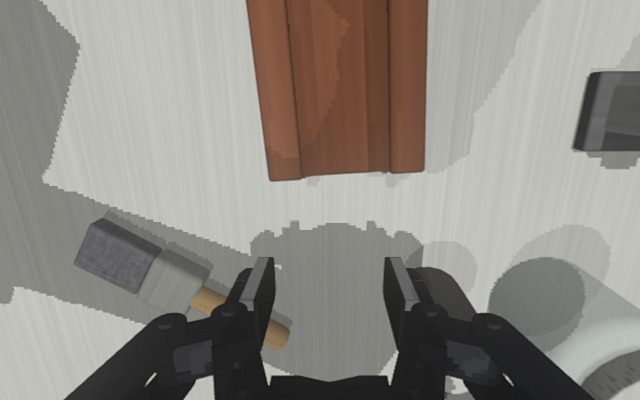

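The rest's near end is at y ≈ -0.126, at pixels (270–425, 175). The brush is at lower left, with its handle tip at (285,335). I'll check the clearance there before descending.

```bash
python3 - <<'E'
from h import *
P=cloud(load('w4')); 
for u,v in [(283,335),(200,295),(110,235),(120,250)]: print(P[v,u].round(3))
P=cloud(load('w3')); b=seg(P,.25,.45,-.35,-.12,.006,.03); m=b[:,0]>.40; print(b[m].min(0),b[m].max(0)); m=b[:,1]>-.2; print(b[m].max(0) if m.any() else 0)
E
```

```text
[ 0.416 -0.264  0.015]
[ 0.354 -0.228  0.015]
[ 0.296 -0.177  0.017]
[ 0.299 -0.19   0.016]
[ 0.40000969 -0.27826647  0.00604893] [ 0.44967045 -0.12582595  0.02967536]
[ 0.44967045 -0.12582595  0.02967536]
```

{"op": "apply_moves", "data": {
  "increments": [
    [0.6,0,0,0.04,0,0,0],
    [0.6,0,0,0.07,0,0,0],
    [0.6,0,0,0.08,0,0,0],
    [0.6,0,0,0.08,0,0,0],
    [0.6,0,0,0.08,0,0,0]
  ]
}}

```text
t: 8.95
eef_pos: [0.4586, -0.1656, 0.0279]
tcp_rot: [[-0.001, 1.0, 0.003], [1.0, 0.001, -0.001], [-0.001, 0.003, -1.0]]
contact_force: [0.0, 0.1, -0.0]
width: 0.0512
```

```bash
python3 - <<'E'
from h import *
go(.4575,-.048,.022,0)
E
```

```text
t 8.95 pos [ 0.4586 -0.1656  0.0279] yaw 0.06 tilt [ 0.003 -0.001 -1.   ] F [ 0.   0.1 -0. ] w 0.0512 q [-0.48  0.38 -0.51  0.67 -0.    1.09]
inc [0.1176, -0.001, 0.0057, 0.0026, 0.0014, 0.001]
```

{"op": "apply_moves", "data": {
  "increments": [
    [0.6,0.015,0,0.004,0,0,0],
    [0.6,0.03,0,0.004,0,0,0],
    [0.6,0.042,0,0.004,0,0,0],
    [0.6,0.052,0,0.004,0,0,0],
    [0.6,0.062,0,0.004,0,0,0],
    [0.6,0.072,0,0.004,0,0,0],
    [0.6,0.082,0,0.004,0,0,0],
    [0.6,0.092,0,0.004,0,0,0],
    [0.6,0.102,0,0.004,0,0,0],
    [0.6,0.11,0,0.004,0,0,0],
    [0.6,0.114,0,0.004,0,0,0],
    [0.6,0.114,0,0.004,0,0,0]
  ]
}}

```text
t: 10.45
eef_pos: [0.4566, -0.05, 0.022]
tcp_rot: [[-0.002, 1.0, -0.001], [1.0, 0.002, 0.002], [0.002, -0.001, -1.0]]
contact_force: [0.6, -0.1, -0.8]
width: 0.0514
```

```bash
cat >> h.py <<'E'
def rect(p): return cv2.minAreaRect((p[:,:2]*1000).astype(np.float32)) if len(p) else 0
E
python3 - <<'E'
from h import *
go(.4575,-.048,.022,0)
cap('top','top5');cap('scene','scene5');
for t in('top5','scene5'): P=cloud(load(t));B=seg(P,.36,.55,-.16,.18,.046,.0535); print(rect(B),len(B))
E
```

```text
t 10.45 pos [ 0.4566 -0.05    0.022 ] yaw 0.1 tilt [-0.001  0.002 -1.   ] F [ 0.6 -0.1 -0.8] w 0.0514 q [-0.25  0.35 -0.59  0.64  0.    1.32]
inc [0.002, 0.0009, 0.0, -0.0007, -0.0015, 0.0017]
((459.8243103027344, 54.00960159301758), (114.74517059326172, 88.77214813232422), 89.14830780029297) 678
((463.5489807128906, 24.230003356933594), (166.743896484375, 93.94173431396484), 89.90168762207031) 722
```

View pics/top5.png

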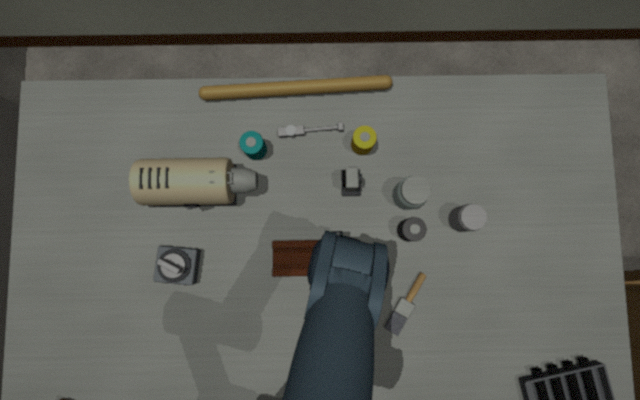

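View pics/scene5.png

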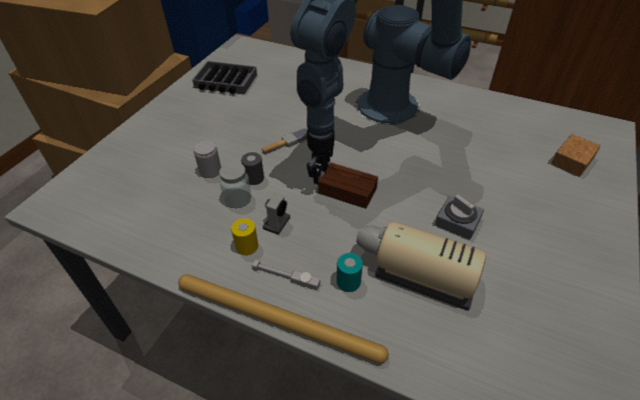

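The rest slid to centre y ≈ 0.037 and is nearly square. One more 2 mm nudge, then I'll back off, rise, and turn the jaws to lie along y with the gripper fully open behind the long side.

{"op": "apply_moves", "data": {
  "increments": [
    [0.6,0.002,0,0,0,0,0],
    [0.6,0.002,0,0,0,0,0],
    [0.6,-0.02,0,0,0,0,0],
    [0.6,-0.02,0,-0.05,0,0,0],
    [1,-0.02,0,-0.09,0,0,-0.18],
    [1,0.02,-0.02,-0.09,0,0,-0.36],
    [1,0.06,-0.06,-0.09,0,0,-0.54],
    [1,0.089,-0.077,-0.09,0,0,-0.72],
    [1,0.089,-0.077,-0.09,0,0,-0.9],
    [1,0.089,-0.077,-0.09,0,0,-1.08],
    [1,0.089,-0.077,-0.09,0,0,-1.26],
    [1,0.089,-0.077,-0.09,0,0,-1.44]
  ]
}}

```text
t: 12.05
eef_pos: [0.3798, 0.0383, 0.1123]
tcp_rot: [[-0.992, 0.123, 0.0], [0.123, 0.992, 0.001], [0.0, 0.001, -1.0]]
contact_force: [-0.5, 0.9, -0.5]
width: 0.0856
```

{"op": "apply_moves", "data": {
  "increments": [
    [1,0,0,0,0,0,-0.13],
    [1,0,0,0,0,0,-0.13],
    [1,0,0,0,0,0,-0.13]
  ]
}}

```text
t: 12.42
eef_pos: [0.3799, 0.0382, 0.1123]
tcp_rot: [[-1.0, 0.002, -0.0], [0.002, 1.0, 0.0], [0.0, 0.0, -1.0]]
contact_force: [-0.9, -0.1, 0.6]
width: 0.0856
```

```bash
python3 - <<'E'
from h import *
go(.385,.0385,.022,90)
cap('top','top6')
P=cloud(load('top6'));B=seg(P,.36,.55,-.16,.18,.046,.0535); print(rect(B),len(B))
E
```

```text
t 12.425 pos [0.3799 0.0382 0.1123] yaw 89.91 tilt [-0.  0. -1.] F [-0.9 -0.1  0.6] w 0.0856 q [-0.07  0.09 -0.65  0.84  0.   -0.06]
inc [-0.0051, 0.0003, 0.0903, 0.0002, -0.0, -0.0017]
((459.54730224609375, 36.54560470581055), (149.3560333251953, 88.824951171875), 89.14525604248047) 1043
```

View pics/top6.png

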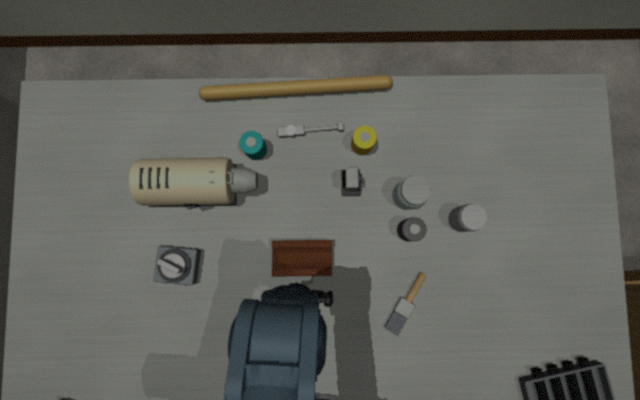

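{"op": "apply_moves", "data": {
  "increments": [
    [1,0,0,0.05,0,0,0],
    [1,0,0,0.08,0,0,0],
    [1,0,0,0.087,0,0,0],
    [1,0,0,0.087,0,0,0],
    [1,-0.015,0,0.087,0,0,0],
    [1,-0.027,0,0.087,0,0,0],
    [1,-0.038,0,0.087,0,0,0],
    [1,-0.05,0,0.087,0,0,0],
    [1,-0.062,0,0.087,0,0,0],
    [1,-0.075,0,0.087,0,0,0],
    [1,-0.088,0,0.087,0,0,0],
    [1,-0.1,0,0.087,0,0,0]
  ]
}}

```text
t: 13.98
eef_pos: [0.4811, 0.0381, 0.0252]
tcp_rot: [[-1.0, -0.0, 0.0], [-0.0, 1.0, -0.0], [-0.0, -0.0, -1.0]]
contact_force: [-1.3, -0.4, 1.3]
width: 0.0855
```

```bash
python3 - <<'E'
from h import *
go(.592,.0385,.022,90)
cap('scene','scene7')
P=cloud(load('scene7'));B=seg(P,.46,.65,-.16,.18,.046,.054); print(rect(B),len(B))
E
```

```text
t 13.975 pos [0.4811 0.0381 0.0252] yaw 90.01 tilt [ 0. -0. -1.] F [-1.3 -0.4  1.3] w 0.0855 q [-0.05  0.38 -0.53  0.67 -0.   -0.05]
inc [-0.1109, 0.0004, 0.0032, -0.0001, 0.0004, 0.0002]
((532.8587036132812, 34.51688766479492), (150.25189208984375, 110.87123107910156), 89.28044128417969) 855
```

View pics/scene7.png

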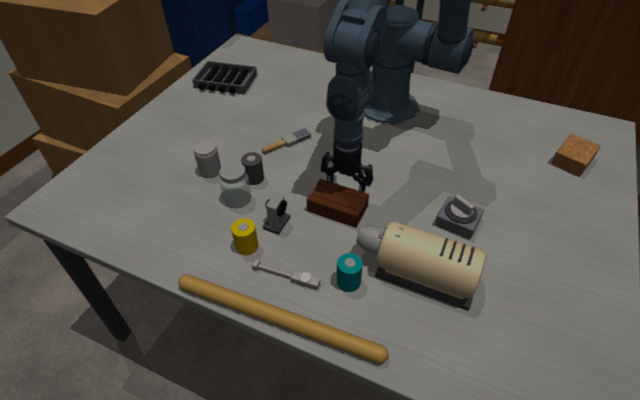

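Clean, square sliding. Continuing into the gap, stopping a little short.

{"op": "apply_moves", "data": {
  "increments": [
    [1,-0.012,0,0.002,0,0,0],
    [1,-0.024,0,0.002,0,0,0],
    [1,-0.036,0,0.002,0,0,0],
    [1,-0.048,0,0.002,0,0,0],
    [1,-0.06,0,0.002,0,0,0],
    [1,-0.072,0,0.002,0,0,0],
    [1,-0.084,0,0.002,0,0,0],
    [1,-0.095,0,0.002,0,0,0],
    [1,-0.104,0,0.002,0,0,0],
    [1,-0.11,0,0.002,0,0,0],
    [1,-0.11,0,0.002,0,0,0]
  ]
}}

```text
t: 15.4
eef_pos: [0.5911, 0.0381, 0.0235]
tcp_rot: [[-1.0, -0.0, 0.002], [-0.0, 1.0, -0.0], [-0.002, -0.0, -1.0]]
contact_force: [-0.5, 0.5, -0.4]
width: 0.0855
```

```bash
python3 - <<'E'
from h import *
go(.599,.0385,.022,90)
cap('scene','scene8');cap('top','top8')
P=cloud(load('scene8'))
for z0 in(.046,.0475):
  B=seg(P,.56,.75,-.06,.14,z0,.054); print(rect(B),len(B))
  print('far edge x',np.percentile(B[:,0],[50,98,99.5]))
P=cloud(load('top8'));B=seg(P,.56,.75,-.06,.14,.046,.0535); print(rect(B),len(B)); print('top far edge',np.percentile(B[:,0],[98,99.5]))
E
```

```text
t 15.4 pos [0.5911 0.0381 0.0235] yaw 90.01 tilt [ 0.002 -0.    -1.   ] F [-0.5  0.5 -0.4] w 0.0855 q [-0.04  0.56 -0.22  0.79  0.   -0.04]
inc [-0.0079, 0.0004, 0.0015, -0.0001, 0.0016, 0.0002]
((639.5510864257812, 34.36874008178711), (150.75701904296875, 115.0578842163086), 89.50347900390625) 990
far edge x [0.64674763 0.69528453 0.69621652]
((639.2269287109375, 34.23606872558594), (150.74658203125, 114.7049789428711), 89.69415283203125) 819
far edge x [0.63281979 0.69536825 0.69620991]
((633.4618530273438, -26.697998046875), (24.15097999572754, 113.957275390625), 82.74447631835938) 99
top far edge [0.69025688 0.69042873]
```

View pics/scene8.png

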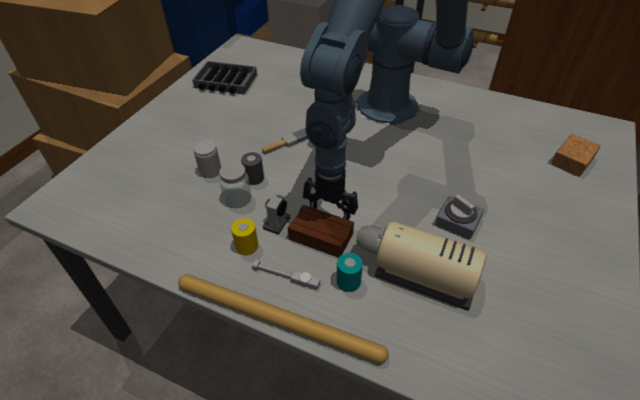

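View pics/top8.png

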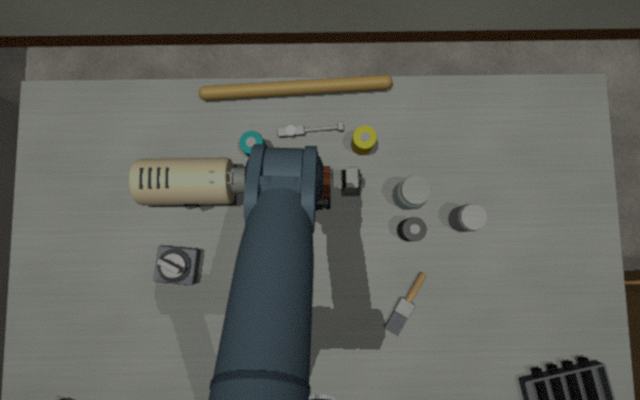

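{"op": "apply_moves", "data": {
  "increments": [
    [1,-0.004,0,0,0,0,0],
    [1,-0.0065,0,0,0,0,0],
    [1,-0.0065,0,0,0,0,0],
    [1,0.015,0,0,0,0,0],
    [1,0.04,0,-0.04,0,0,0],
    [1,0.07,0,-0.1,0,0,0],
    [1,0.12,0,-0.15,0,0,0],
    [1,0.16,0.05,-0.15,0,0,0],
    [1,0.16,0.1,-0.15,0,0,0],
    [1,0.16,0.16,-0.15,0,0,0],
    [1,0.16,0.16,-0.15,0,0,0]
  ]
}}

```text
t: 16.88
eef_pos: [0.4304, 0.2018, 0.1739]
tcp_rot: [[-1.0, -0.007, 0.003], [-0.007, 1.0, 0.002], [-0.003, 0.002, -1.0]]
contact_force: [-0.5, -0.3, 0.0]
width: 0.0855
```

```bash
python3 - <<'E'
from h import *
go(.4465,.3525,.18,-26.6)
cap('scene','scene9');cap('top','top9')
for t in('top9','scene9'):
  P=cloud(load(t))
  B=seg(P,.56,.75,-.06,.14,.046,.054); print(t,'blk',rect(B),len(B),'far',np.percentile(B[:,0],99.5))
  E=seg(P,.58,.72,-.14,-.055,.086,.1); print(' stop',rect(E))
  for a,b in((.15,.16),(.16,.17),(.17,.185)):
    N=seg(P,.55,.75,a,b,.045,.12); print(' nose',a,N[:,0].min().round(4),N[:,0].max().round(4), N[:,2].max().round(4),N[np.argmax(N[:,2])].round(4))
  N=seg(P,.55,.72,.11,.2,.06,.11); print(' tip y',np.sort(N[:,1])[:5].round(4))
  print(' bar',rect(seg(P,.36,.54,.25,.45,.078,.1)),'box',rect(seg(P,.36,.54,.25,.45,.036,.1)))
c1=cv2.resize(load('top9')['pixels'][130:300,130:400],None,fx=2.8,fy=2.8,interpolation=cv2.INTER_CUBIC); cv2.imwrite('pics/top9c.png',c1[:,:,::-1])
E
```

```text
t 16.875 pos [0.4304 0.2018 0.1739] yaw 90.39 tilt [ 0.003  0.002 -1.   ] F [-0.5 -0.3  0. ] w 0.0855 q [ 0.3   0.21 -0.33  1.03  0.    0.3 ]
inc [-0.0172, 0.1506, -0.0058, 0.0039, 0.0001, 2.0418]
top9 blk ((676.119873046875, 50.867557525634766), (175.31837463378906, 139.07559204101562), 89.03252410888672) 984 far 0.6988496307546901
 stop ((653.0249633789062, -85.58470916748047), (36.46982955932617, 47.483001708984375), 89.00216674804688)
 nose 0.15 0.6257 0.7497 0.0983 [0.6487 0.1566 0.0983]
 nose 0.16 0.6208 0.7499 0.1037 [0.648  0.1699 0.1037]
 nose 0.17 0.6206 0.7498 0.1051 [0.6528 0.184  0.1051]
 tip y [0.1437 0.1441 0.1441 0.1442 0.1442]
 bar 0 box ((475.544677734375, 350.04742431640625), (100.43460845947266, 29.262496948242188), 82.89627838134766)
scene9 blk ((654.95654296875, 34.11751937866211), (94.36418151855469, 151.16134643554688), 0.35145506262779236) 985 far 0.7014598549963051
 stop ((657.6362915039062, -88.6697769165039), (38.583984375, 52.17937469482422), 89.85000610351562)
 nose 0.15 0.6429 0.7498 0.102 [0.659  0.1555 0.102 ]
 nose 0.16 0.6411 0.7485 0.105 [0.6662 0.1683 0.105 ]
 nose 0.17 0.6318 0.7495 0.1075 [0.6516 0.1829 0.1075]
 tip y [0.1418 0.1418 0.1421 0.1422 0.1426]
 bar ((450.0595397949219, 351.79144287109375), (56.9930534362793, 17.98210906982422), 63.72684860229492) box ((450.71734619140625, 351.24261474609375), (99.21347045898438, 91.9256591796875), 83.464111328125)
```

View pics/top9c.png

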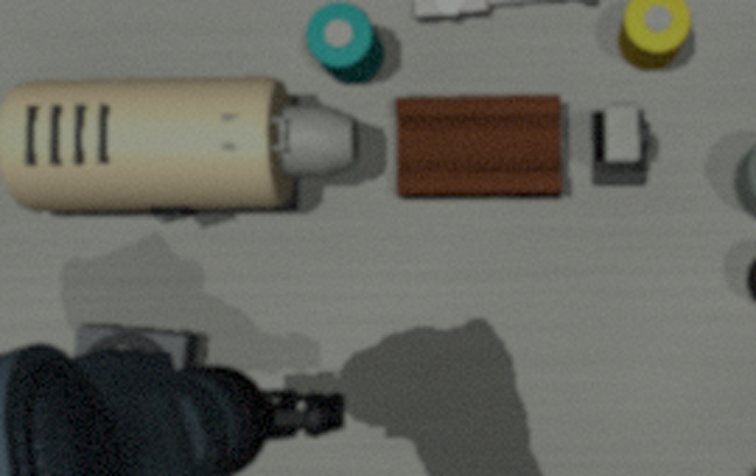

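In both the top and scene views the rest is in line with the spindle to about 1 mm. I'll recheck the end clearances later from the wrist camera. Next is the knob.

{"op": "apply_moves", "data": {
  "increments": [
    [1,-0.006,0.05,0,0,0,-0.18],
    [1,-0.012,0.1,0,0,0,-0.36],
    [1,-0.017,0.15,0,0,0,-0.54],
    [1,-0.017,0.15,0,0,0,-0.72],
    [1,-0.017,0.15,0,0,0,-0.9],
    [1,-0.017,0.15,0,0,0,-1.08],
    [1,-0.017,0.15,0,0,0,-1.1],
    [1,-0.017,0.15,0,0,0,-1.1]
  ]
}}

```text
t: 17.98
eef_pos: [0.4475, 0.3471, 0.1732]
tcp_rot: [[-0.457, -0.889, 0.0], [-0.889, 0.457, -0.0], [0.0, -0.0, -1.0]]
contact_force: [-0.5, 0.5, -0.5]
width: 0.0855
```

```bash
python3 - <<'E'
from h import *
cap('wrist','w10');P=cloud(load('w10'))
go(.4465,.3525,.065,153.4)
print('bar',rect(seg(P,.36,.54,.25,.45,.078,.09)),'box',rect(seg(P,.36,.54,.25,.45,.036,.042)))
E
```

```text
t 18.025 pos [0.4473 0.3473 0.1732] yaw 152.85 tilt [ 0. -0. -1.] F [-0.3 -0.8 -0.6] w 0.0855 q [ 0.55  0.39 -0.08  1.11 -0.   -0.55]
inc [-0.0042, 0.0031, 0.1082, -0.0001, -0.0001, -0.0096]
bar ((447.76800537109375, 355.0208740234375), (56.19454574584961, 13.991729736328125), 61.6156005859375) box ((448.329345703125, 355.17645263671875), (99.28710174560547, 89.98216247558594), 83.36095428466797)
```

View pics/w10.png

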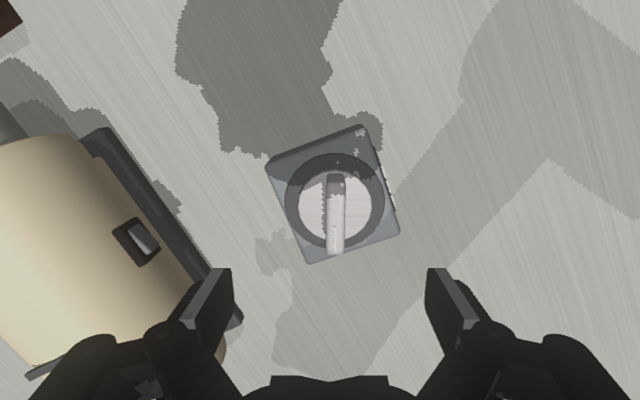

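{"op": "apply_moves", "data": {
  "increments": [
    [1,-0.007,0.003,0.05,0,0,0],
    [1,-0.007,0.003,0.09,0,0,0],
    [1,-0.007,0.003,0.106,0,0,0],
    [0.6,-0.007,0.003,0.106,0,0,0],
    [0.3,-0.007,0.003,0.106,0,0,0],
    [0.05,-0.007,0.003,0.106,0,0,0],
    [0.05,-0.007,0.003,0.106,0,0,0],
    [0.05,-0.007,0.003,0.106,0,0,0],
    [0.05,-0.007,0.003,0.106,0,0,0]
  ],
  "force": 40
}}

```text
t: 19.15
eef_pos: [0.4474, 0.3566, 0.0686]
tcp_rot: [[-0.453, -0.892, 0.001], [-0.892, 0.453, 0.002], [-0.002, 0.0, -1.0]]
contact_force: [-2.2, 1.5, 7.3]
width: 0.0132
```

```bash
python3 - <<'E'
from h import *
go(.448,.355,.066,173.36+90)
print(np.round(status.read_state()['moment'],2))
E
```

```text
t 19.15 pos [0.4474 0.3566 0.0686] yaw 153.07 tilt [ 0.001  0.002 -1.   ] F [-2.2  1.5  7.3] w 0.0132 q [ 0.56  0.48 -0.23  0.87  0.   -0.54]
inc [0.0012, -0.0013, 0.0026, -0.0018, 0.0019, -1.925]
[0.13 0.48 0.01]
```

Gripped with the width at 13 mm on the 14 mm bar. Turning anticlockwise.

{"op": "apply_moves", "data": {
  "increments": [
    [0.05,0,0,0,0,0,-0.17],
    [0.05,0,0,0,0,0,-0.34],
    [0.05,0,0,0,0,0,-0.51],
    [0.05,0,0,0,0,0,-0.68],
    [0.05,0,0,0,0,0,-0.85],
    [0.05,0,0,0,0,0,-1.02],
    [0.05,0,0,0,0,0,-1.19],
    [0.05,0,0,0,0,0,-1.36],
    [0.05,0,0,0,0,0,-1.53],
    [0.05,0,0,0,0,0,-1.7],
    [0.05,0,0,0,0,0,-1.8],
    [0.05,0,0,0,0,0,-1.86]
  ]
}}

```text
t: 20.65
eef_pos: [0.4444, 0.3553, 0.0686]
tcp_rot: [[0.984, -0.178, -0.005], [-0.178, -0.984, -0.0], [-0.004, 0.001, -1.0]]
contact_force: [-10.0, -2.3, 13.7]
width: 0.0134
```

```bash
python3 - <<'E'
from h import *
go(.448,.355,.066,173.36+90)
print(np.round(status.read_state()['moment'],2))
E
```

```text
t 20.65 pos [0.4444 0.3553 0.0686] yaw -100.23 tilt [-0.005 -0.    -1.   ] F [-10.   -2.3  13.7] w 0.0134 q [ 0.56  0.48 -0.23  0.87  0.   -2.4 ]
inc [0.0036, -0.0004, 0.0025, 0.0009, 0.0045, -0.0626]
[-0.54  2.   -0.06]
```

{"op": "apply_moves", "data": {
  "increments": [
    [0.05,0.001,0,0,0,0,-0.04],
    [0.05,0.001,0,0,0,0,-0.07],
    [0.05,0.001,0,0,0,0,-0.1],
    [0.05,0.001,0,0,0,0,-0.11],
    [0.05,0.001,0,0,0,0,-0.11]
  ]
}}

```text
t: 21.28
eef_pos: [0.4445, 0.3551, 0.0686]
tcp_rot: [[0.997, -0.073, -0.007], [-0.073, -0.997, 0.0], [-0.007, 0.0, -1.0]]
contact_force: [-12.4, -1.3, 16.8]
width: 0.0131
```

```bash
python3 - <<'E'
from h import *
go(.448,.355,.066,173.36+90)
print(np.round(status.read_state()['moment'],2))
E
```

```text
t 21.275 pos [0.4445 0.3551 0.0686] yaw -94.21 tilt [-0.007  0.    -1.   ] F [-12.4  -1.3  16.8] w 0.0131 q [ 0.56  0.48 -0.23  0.87  0.   -2.51]
inc [0.0035, -0.0002, 0.0026, 0.0002, 0.0066, 0.0424]
[-0.4   2.48 -1.17]
```

The resisting moment jumped to -1.17 N m, so the knob is against its stop. Releasing and going up.

{"op": "apply_moves", "data": {
  "increments": [
    [0.05,0,0,0,0,0,0.06],
    [0.4,0,0,0,0,0,0.06],
    [1,0,0,0,0,0,0.06],
    [1,0,0,0,0,0,0.06],
    [1,0,0,-0.04,0,0,0.06],
    [1,0,0,-0.1,0,0,0.06],
    [1,0,0,-0.14,0,0,0.06],
    [1,-0.04,0,-0.14,0,0,0.06],
    [1,-0.08,0,-0.14,0,0,0.06],
    [1,-0.08,0,-0.14,0,0,0.06]
  ]
}}

```text
t: 22.52
eef_pos: [0.3663, 0.361, 0.2073]
tcp_rot: [[0.992, -0.129, -0.001], [-0.129, -0.992, -0.001], [-0.001, 0.001, -1.0]]
contact_force: [0.2, 0.2, 0.9]
width: 0.0852
```

```bash
python3 - <<'E'
from h import *
go(.56,.05,.28,-90)
cap('wrist','w12');P=cloud(load('w12'))
print('bar',rect(seg(P,.36,.54,.25,.45,.078,.09)),'box',rect(seg(P,.36,.54,.25,.45,.036,.042)))
cap('scene','scene12');P=cloud(load('scene12'))
print('bar',rect(seg(P,.36,.54,.25,.45,.076,.09)),'box',rect(seg(P,.36,.54,.25,.45,.036,.1)))
E
```

```text
t 22.525 pos [0.3663 0.361  0.2073] yaw -97.39 tilt [-0.001 -0.001 -1.   ] F [0.2 0.2 0.9] w 0.0852 q [ 0.65  0.27 -0.16  1.15  0.   -2.36]
inc [0.232, 0.2836, -0.0727, 0.0008, 0.0011, -0.129]
bar ((447.90179443359375, 355.6771240234375), (13.680689811706543, 56.2660026550293), 81.76606750488281) box ((448.0138244628906, 356.06768798828125), (99.95292663574219, 89.99871826171875), 83.32721710205078)
bar ((450.2797546386719, 351.21826171875), (14.598438262939453, 61.1600341796875), 81.66655731201172) box ((449.7985534667969, 351.0426940917969), (99.9490737915039, 94.17062377929688), 82.96077728271484)
```

View pics/w12.png

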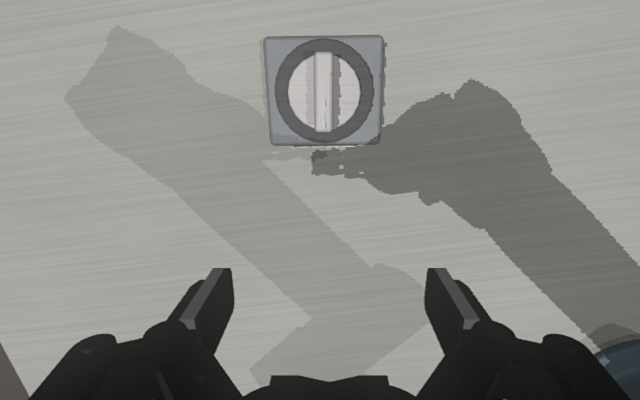

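View pics/scene12.png

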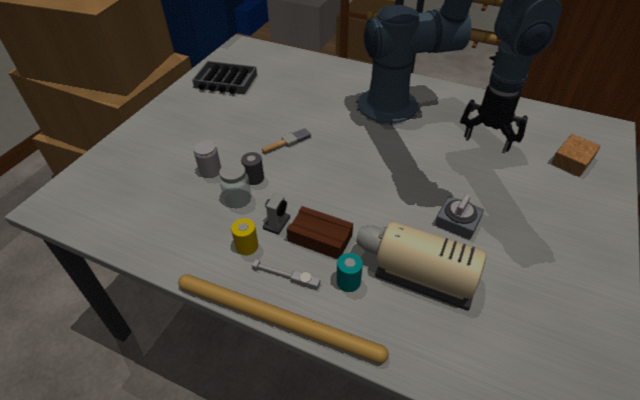

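```bash
python3 - <<'E'
from h import *
from collections import defaultdict
for t in ('w12','scene12'):
    P=cloud(load(t)); b=seg(P,.40,.50,.30,.41,.079,.09); 
    l=cv2.fitLine((b[:,:2]*1000).astype(np.float32),cv2.DIST_L2,0,.01,.01).ravel(); print(t,'bar PCA',np.degrees(np.arctan2(l[1],l[0])),len(b))
    # edges by binning in x
    for nm,m,bx in(('bar',b,np.arange(.425,.472,.004)),('box',seg(P,.36,.54,.25,.45,.036,.044),np.arange(.42,.476,.004))):
        lo=[];hi=[];c=[]
        for x in bx:
            q=m[(m[:,0]>=x)&(m[:,0]<x+.004)]
            if len(q)>5: lo.append(q[:,1].min());hi.append(q[:,1].max());c.append(x+.002)
        if len(c)>3: print(nm,[np.degrees(np.arctan(np.polyfit(c,v,1)[0])).round(2) for v in(lo,hi)])
E
```

```text
w12 bar PCA -7.9572577 1507
bar [np.float64(-7.2), np.float64(-8.24)]
box [np.float64(-6.86), np.float64(-6.77)]
scene12 bar PCA -8.014205 94
bar [np.float64(-7.06), np.float64(-6.97)]
box [np.float64(-3.98), np.float64(-8.24)]
```

The knob reads θ ≈ 0.02 rad. In the wrist picture the bar at (323,90) lines up with the box. Next, an unobstructed wrist view of the rest in the gap.

{"op": "apply_moves", "data": {
  "increments": [
    [1,0.03,0.05,-0.05,0,0,0],
    [1,0.06,0.1,-0.05,0,0,0],
    [1,0.09,0.15,-0.05,0,0,0],
    [1,0.12,0.2,-0.05,0,0,0],
    [1,0.15,0.25,-0.05,0,0,0],
    [1,0.172,0.281,-0.05,0,0,0],
    [1,0.172,0.281,-0.05,0,0,0],
    [1,0.172,0.281,-0.05,0,0,0]
  ]
}}

```text
t: 23.62
eef_pos: [0.5026, 0.0599, 0.2571]
tcp_rot: [[0.991, -0.132, -0.0], [-0.132, -0.991, 0.0], [-0.0, -0.0, -1.0]]
contact_force: [0.8, 0.7, -0.0]
width: 0.0851
```

```bash
python3 - <<'E'
from h import *
go(.5,.05,.26,-90)
cap('wrist','w13');P=cloud(load('w13'))
B=seg(P,.59,.72,-.06,.14,.046,.054);print('blk',rect(B),len(B))
print('stop top',rect(seg(P,.58,.72,-.16,-.05,.086,.095)));E=seg(P,.60,.71,-.15,-.05,.01,.095); print('stop',rect(E),'face y',np.percentile(E[:,1],[98,99.5]))
N=seg(P,.60,.71,.12,.16,.05,.11); print('tip y',np.sort(N[:,1])[[0,5,20]].round(4) if len(N)>20 else len(N))
for a,b in((.15,.165),(.165,.18)):
    N=seg(P,.55,.75,a,b,.07,.12); print(N[:,0].min(),N[:,0].max(),N[np.argmax(N[:,2])] )
H=seg(P,.52,.75,.206,.45,.085,.14)
from scipy.optimize import least_squares
if len(H)>50:
    f=lambda q: np.hypot((H[:,0]-(q[0]-.005*(H[:,1]-.3))),H[:,2]-.07-q[1])-.058
    r=least_squares(f,[.65,0],loss='soft_l1',f_scale=.002);print('axis',r.x,len(H),'at gap',r.x[0]+.0013)
T=load('scene12');
E
```

```text
t 23.625 pos [0.5026 0.0599 0.2571] yaw -97.58 tilt [-0.  0. -1.] F [ 0.8  0.7 -0. ] w 0.0851 q [-0.01  0.23 -0.07  1.26  0.   -3.02]
inc [-0.0013, 0.0102, -0.0029, -0.0002, 0.0003, -0.1323]
blk ((623.0153198242188, 38.532161712646484), (149.9776611328125, 27.695295333862305), 89.9898681640625) 4245
stop top ((633.6334838867188, -83.79335021972656), (36.346858978271484, 7.148705005645752), 81.69856262207031)
stop ((638.7566528320312, -90.25106811523438), (49.75460433959961, 35.42686462402344), 89.21764373779297) face y [-0.06594594 -0.06570055]
tip y [0.1454 0.1455 0.1456]
0.6260192492885371 0.6684636500838154 [0.64847802 0.16428944 0.10130037]
0.6231137823047963 0.669657146261973 [0.65508356 0.17600804 0.10432375]
axis [ 6.54942233e-01 -1.41312270e-04] 14350 at gap 0.6562422333848886
```

View pics/w13.png

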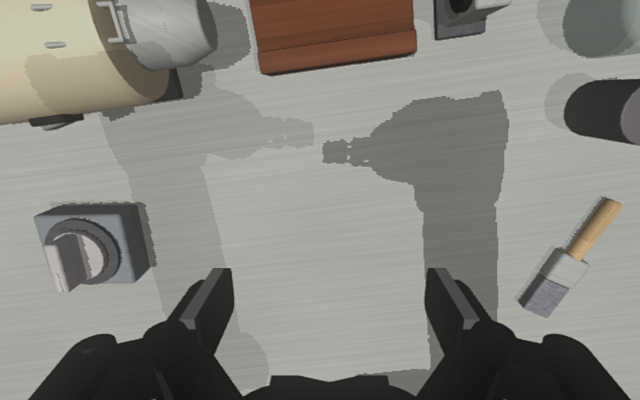

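All measurements agree, so one last check of the other items before handing in.

```bash
python3 - <<'E'
from h import *
cap('scene','scene14')
A=cloud(load('scene0'));B=cloud(load('scene14'))
for n,b in dict(jar=(.54,.70,-.30,-.16,.1,.115),tin=(.48,.62,-.45,-.31,.088,.1),gauge=(.77,.85,-.1,.12,.008,.03),brush=(.25,.44,-.30,-.1,.010,.03)).items():
    print(n,seg(A,*b).mean(0).round(4),seg(B,*b).mean(0).round(4))
print('drum',rect(seg(B,.46,.575,-.30,-.18,.076,.086)),rect(seg(B,.54,.70,-.30,-.16,.1,.115)))
s=status.read_state();print(s['t'],np.round(s['qd'],3),np.round(s['contact_force'],1))
robot.close_job()
E
```

```text
jar [ 0.6263 -0.2388  0.1111] [ 0.6262 -0.239   0.1109]
tin [ 0.5603 -0.3783  0.0961] [ 0.5599 -0.3787  0.096 ]
gauge [0.8014 0.026  0.0206] [0.8015 0.026  0.0208]
brush [ 0.3403 -0.2241  0.019 ] [ 0.3403 -0.2245  0.0191]
drum ((530.2899169921875, -241.78759765625), (59.958343505859375, 55.22410202026367), 31.68268585205078) ((622.7404174804688, -241.44903564453125), (67.81241607666016, 68.87413024902344), 86.86659240722656)
23.725 [ 0.011 -0.006 -0.005  0.001 -0.002 -0.002] [ 1.4 -0.2  0.2]
the job is handed in; nothing more can be done
```

The sanding station is set up for the next flute. I handed the job in at 23.7 s, and my last checks all came out within the limits:

- **Drum:** it stands upright about 22 mm clear of the jar towards the robot's edge. It is centred on the jar to within 1 mm sideways.
- **Flute rest:** I slid it with two fingers, first along +y and then along +x, without lifting it.
  - **Spindle line:** it stands within 1–2 mm of the line. The top and scene cameras put it within 1 mm; the wrist camera read about 2 mm.
  - **Parallel:** about 0.3° off.
  - **End clearance:** the wrist camera gave about 32 mm at the nose and 29 mm at the stop. An earlier scene-camera reading put the stop end at only about 21 mm. I trusted the closer wrist view, and both are above the required 18 mm.
- **Knob:** I turned it anticlockwise until it met the zero stop. It came back slightly when I released it and now reads about 0.02 rad, from the bar's angle in the images.
- **Items left alone:** the jar, tin, bore gauge and brush show no shift beyond 0.5 mm in the scene camera.
- **Arm:** it was clear of everything at hand-in.

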